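Dock the blue watch's display stand on its hidden pin

ROBOT

A 6-joint arm with a two-finger parallel gripper is mounted at the origin on the work surface. World frame = base frame: x ahead of the robot, y to its left, z up, the work surface at z = 0. Lengths are in m, angles in degrees, forces in N, time in s.
With the tool pointing down it reaches from about 0.35 to 0.775 m from the base axis. Payload 5.5 kg.
Tool frame: the origin (TCP) lies at the centre of the arm's flange, where the gripper is bolted on; the fingertips stand 173 mm ahead of it and the grasp point (between the pads) lies 155 mm ahead of it; z points along the fingers, y is the line along which they close (so a half turn about z gives the same grasp; the last joint's range is limited). The gripper opens to 85 mm and grips with 20 to 120 N. Pads are 22 mm wide; open, the fingers measure 114 mm over their backs; the gripper's body (76 mm by 85 mm) begins 54 mm behind the grasp point. The pads swing forward as they close: fully open they stand 13 mm farther back than shut.
Start: joints at [-76.238, 17.945, 2.641, 74.691, 0, 82.002], TCP at [0.213, -0.534, 0.405] pointing down, gripper open.
Joint ranges: [-158.12, 158.12], [-49.38, 96.58], [-58.88, 72.47], [-126.05, 133.96], [-84.25, 85.87], [-180, 180]. Speed limits (degrees/s): [147.25, 147.25, 180, 180, 180, 180].

INTERFACE

Orientations are given as a 3x3 rotation matrix whose columns are the frame's x, y, z axes.
In Python, from station import readout, imaging, r gives the robot as it stands. The module is installed in compiled form; this text tells all that it offers.
- The arm moves only by the tool servo_tool, never from a script. Its argument "moves" is text: rows parted by semicolons, each of 7 numbers parted by spaces: the shift along the tool's x, y, z in mm, then the turn, a rotation vector about the tool's x, y, z in rad, then the opening, from 0 (shut) to 1 (fully open). A call has 1 to 12 rows; each row is the pose to reach, as a shift and turn from the pose commanded when the call began, along the tool's axes at that moment; what a row does not reach only later rows make up. A row lasts 1/10 s, in which the tool goes at most 50 mm and 8.59 degrees, less where a joint would pass 70% of its speed; a pose out of reach is approached as far as the arm can. A call with a gripper value outside its range is refused whole. The fingers move at their own pace and stop on an object; "squeeze" is the grip in N (left out, the last holds). Time passes only in rows, so rows that repeat a pose let the fingers close. It gives the time, the measured TCP pose, the force, the opening and the grip force at its end, in the units of the state.
- readout.state(): the state, without advancing time (a new reading comes with each control period).
- imaging.grab_frame(name): name is "scene" or "top"; returns the picture (480x640x3 uint8, blue, green, red); there is no depth.
- imaging.camera_info(name): a dict with "mtx" (3x3 intrinsics, pixels), "R" (3x3) and "t" (3): a world point X has camera coordinates R X + t. Camera axes: x right, y down, z forward; pixel columns grow to the right and rows downward; lengths in m; the calibration is good to about 2 mm. A picture is of the moment at which its call begins. camera_info takes no time and is no camera call.
- r.sign_off(): hands the job in; it is judged then, once.
Trained networks look in the newest picture that a camera, given by its name, has taken for a name from the list of things; names that differ only in an ending like _2 or _b are one class to them, and where a whole thing is asked for, a point or a joint stands for the part that bears it (a point fixed in the world has none). Each returns a list of dicts, best first, with "score" (0 to 1); they miss things now and then, are a little off and sometimes report something else, mostly with a low value. They report only what shows in the picture. A call takes as long as a camera call. They do not tell look-alikes from the thing itself.
- imaging.spot_in(name, camera): "extent" ([left, top, width, height] in pixels, round what is visible of it).
- imaging.silhouettes(name, camera): "mask" (480x640 bool, what is visible of it) and "extent" ([left, top, width, height] in pixels, round what is visible of it).
- imaging.pinpoint(name, camera): "uv" ([column, row] in pixels: a listed point, or the origin of a listed thing).
The state is a dict: "clock": time; "qpos": joint angles; "dq": joint speeds; "effort": joint torques, N m; "eef_pos": TCP position; "tool_rot": TCP orientation; "force": force on the tool from outside, world axes, zero at the start; "wrist_torque": the same for the moment, N m; "opening": finger opening in m; "gripper_force": force on a finger pad.
Only numpy, scipy, OpenCV 4.12 (cv2) and the standard library are available. Lean on these libraries where they do the work, as an engineer would, in place of code of your own. Each camera call takes 0.05 s, during which the arm holds its last target. There are 200 camera calls.

TASK

Pick up the display stand that carries the watch with the blue strap and set it on the metal dock, its watch facing the same way as the dock's brass-marked front: with its underside on the dock's pin, slide it along the slot until its hidden socket drops over the pin, then gently press it down so that the sprung pad is all the way down. Finish while still gripping the stand and holding it pressed down; leave the other stands, the loupe and the phone where they are.

Things in the scene. Friction and masses are not known exactly. Their poses are not given: they have to be found in the camera images.
- blue_stand: The loose stand to dock, ivory, 0.24 to 0.40 kg, 68 long (x -18 to +50), 52 wide (y -26 to +26), 66 mm tall. A column (x -18 to +16) stands behind; a slope from its top down to the front (+x) carries a steel watch with blue dial; a blue strap 20 mm wide runs over the column's top. Origin: on the flat underside, at the axis of the socket; x to the front where the watch faces, z up
- blue_stand_grip (a point): Middle of the column, 45 mm straight above the stand's origin; grip here across y, on flat parallel sides 52 mm apart; the column's top is 21 mm higher
- blue_stand_socket (a point): Mouth of the socket, at the stand's origin on the underside: a blind round hole, 12 mm diameter, 16 mm deep, straight up, with a 3 mm chamfer at its mouth; the underside around it is flat
- blue_stand_front (a point): Point at the stand's front edge, 50 mm ahead (+x) of the stand's origin and 10 mm above its underside
- dock: The fixed aluminium dock, 125 long (x -45 to +80), 120 wide (y), 30 mm tall, with a dark sprung pad on it (x -25 to +61, y -45 to +45 mm), its top 40 mm above the table when up. Origin: on the table under the middle of the pad's slot; x points to the dock's front (brass strips at the +x end), y along the slot, z up. The stand's x must point along this x
- dock_slot (a point): Middle of the slot, on the raised pad (40 mm high). The pin, rigid brass, 10 mm thick, its last 3.5 mm tapering to 5 mm, stands upright in the slot, top 48 mm above the table. It is on the slot's line (dock x = 0), anywhere from 12 mm to -12 mm along dock y, different each run and not reported: a stand held over this point meets it, and drops 8 mm to the pad once its socket is over it
- dock_pad (a joint): How far the sprung pad is pressed down, m: 0 up, 0.005 fully down (its stop; top then 35 mm above the table). The spring takes 6 N to start and 12 N fully down, of which the stand's own weight gives about 3 N; it rises again when released.
- red_stand: a watch display stand of ivory leatherette with a red strap and dial; same shape and size as blue_stand; leave it alone. Origin: under the socket axis, on its underside
- tan_stand: a watch display stand of ivory leatherette with a tan strap and dial; same shape and size as blue_stand; leave it alone. Origin: under the socket axis, on its underside; brass watch case
- loupe: silver-grey watchmaker's loupe, 33 mm across, 34 mm tall, standing on the table; origin under its centre; leave it alone
- phone: phone lying flat, 73 x 150 x 9 mm; origin under its centre; leave it alone
Mind the look-alikes: they are no part of the job. There is more than one size of the dock; the job needs the middle-sized.

How it is judged (in metres and radians):
On the way:
1. the blue stand is picked up: gripped and 55 mm or more above the table (height (world z) of blue_stand above 0.055 m and contact force between the fingers and blue_stand above 1 N), for 0.2 s.
At the end, for the whole second after the job is handed in: Blue stand on the pin: within 3.5 mm of the slot line and 14 mm of its middle, facing the dock front within 0.17 rad, tilt below 0.07 rad, underside below 37.5 mm, pad pressed at least 3.5 mm; at rest (below 20 mm/s) and still held by the fingers (over 2 N) (x of blue_stand in the frame of dock between -0.0035 and 0.0035 m and y of blue_stand in the frame of dock between -0.014 and 0.014 m and z of blue_stand in the frame of dock below 0.0375 m and angle between blue_stand's own z axis and vertical below 0.07 rad and angle between the x axis of blue_stand and the x axis of dock, either way round below 0.17 rad and x of blue_stand_front in the frame of dock above 0.03 m and value of joint dock_pad above 0.0035 m and contact force between the fingers and blue_stand above 2 N and linear speed of blue_stand below 0.02 m/s); the arm keeps its last pose, push and grip.
It fails at once if a bystander (other stand, loupe, phone) is moved by more than 20 mm (distance of any of red_stand, tan_stand, loupe, phone from where it was at the start of the episode above 0.02 m).
It fails at once if the stand is rammed against the dock's pad (over 50 N) (contact force between blue_stand and dock above 50 N).
It also fails if it takes over 64 s, if anything falls off the work surface, if the arm or the gripper's body presses on something with over 40 N, if the wrist force passes 120 N, or if a joint passes its speed limit or range.

## Working session

There is one attempt and no reset: what is moved stays moved. The work goes in short steps, Python scripts to look and compute and a tool call to move; the robot and the scene stay as the last step left them, time stands still between calls to the robot, and variables do not carry over. Pictures are saved under pics/ and viewed, at most 10 in all, crops included, and the job is handed in when it is done.

Besides the shell and the picture viewer there is one more tool, called after "Request:" in YAML: its name, and indented under it one key for each argument. servo_tool: Moves the arm, as the interface text tells. Its arguments: {"type":"object","properties":{"moves":{"type":"string"},"squeeze":{"type":"number"}},"required":["moves"]}

```bash
mkdir -p pics
python3 - <<'E'
from station import readout, imaging, r
import cv2
for c in ("scene","top"):
    im=imaging.grab_frame(c); cv2.imwrite(f"pics/{c}0.png",im)
    ci=imaging.camera_info(c); print(c,ci["mtx"].round(1).tolist(),ci["R"].round(3).tolist(),ci["t"].round(3).tolist())
    for n in ("blue_stand","blue_stand_grip","blue_stand_front","blue_stand_socket","dock","dock_slot"):
        print(n,[( [round(float(v)) for v in d["uv"]],round(d["score"],2)) for d in imaging.pinpoint(n,c)][:5])
    for n in ("blue_stand","dock"):
        print(n,[( [round(float(v)) for v in d["extent"]],round(d["score"],2)) for d in imaging.spot_in(n,c)][:5])
s=readout.state();print(s["clock"],s["eef_pos"],s["tool_rot"])
E
```

```text
scene [[506.2, 0.0, 324.4], [0.0, 506.2, 246.4], [0.0, 0.0, 1.0]] [[0.207, 0.978, -0.014], [0.576, -0.133, -0.806], [-0.791, 0.159, -0.591]] [-0.073, -0.255, 1.452]
blue_stand [([165, 278], 0.65), ([158, 256], 0.46)]
blue_stand_grip [([159, 256], 0.86)]
blue_stand_front [([171, 288], 0.6)]
blue_stand_socket [([166, 275], 0.57)]
dock [([365, 217], 0.63), ([444, 190], 0.61), ([429, 250], 0.56)]
dock_slot [([366, 208], 0.85), ([432, 236], 0.72), ([448, 167], 0.59)]
blue_stand [([143, 246, 43, 50], 0.81)]
dock [([404, 165, 92, 56], 0.8), ([346, 201, 46, 32], 0.63), ([397, 226, 74, 52], 0.57), ([144, 242, 42, 53], 0.25)]
top [[503.1, 0.0, 307.7], [0.0, 503.1, 238.3], [0.0, 0.0, 1.0]] [[-0.026, -1.0, 0.016], [-0.992, 0.024, -0.124], [0.124, -0.019, -0.992]] [-0.035, 0.513, 1.232]
blue_stand [([428, 254], 0.84)]
blue_stand_grip [([431, 252], 0.94), ([421, 237], 0.66)]
blue_stand_front [([423, 234], 0.83), ([295, 172], 0.59)]
blue_stand_socket [([429, 255], 0.96), ([427, 254], 0.46), ([212, 245], 0.25)]
dock [([211, 250], 0.91), ([247, 308], 0.88), ([163, 335], 0.81)]
dock_slot [([159, 338], 0.89), ([209, 245], 0.85), ([249, 306], 0.82)]
blue_stand [([415, 231, 32, 35], 0.78)]
dock [([231, 285, 34, 36], 0.87), ([187, 214, 51, 52], 0.81), ([119, 289, 81, 80], 0.7)]
0.9 [ 0.21314556 -0.53407667  0.4047596 ] [[ 9.28753133e-01  3.70698822e-01  4.12963809e-05]
 [ 3.70698822e-01 -9.28753109e-01 -2.12460795e-04]
 [-4.04048243e-05  2.12632149e-04 -9.99999977e-01]]
```

View pics/scene0.png

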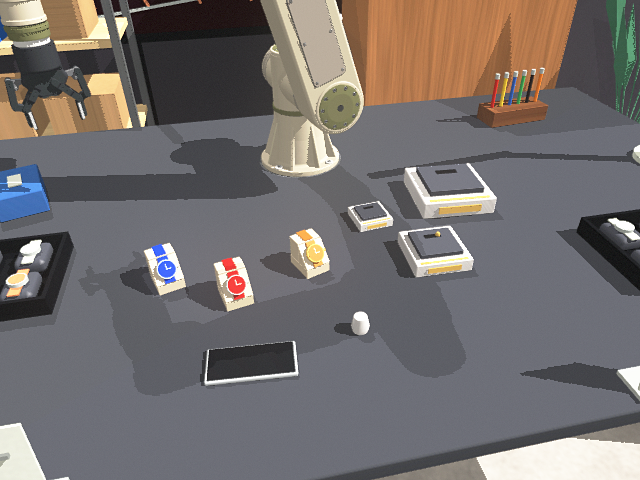

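View pics/top0.png

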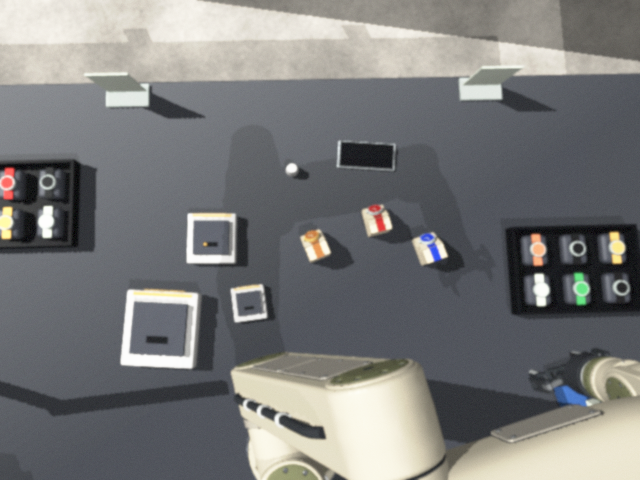

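The scene view shows the blue stand at (165,268), red at (234,284) and tan at (309,253). There are three docks: small (370,216), large (449,190) and middle (434,250), whose brass pin shows at (437,234). In the top view blue is at (430,248), and the docks are middle (211,240), small (249,303) and large (160,329). Next I fit poses to the silhouettes and check them in one crop.

```bash
cat > h.py <<'E'
import numpy as np, cv2
from scipy.optimize import minimize
from station import readout, imaging, r
CI={c:imaging.camera_info(c) for c in ("scene","top")}
def proj(X,c):
    k=CI[c]; p=(np.asarray(X)@np.array(k["R"]).T+k["t"])@np.array(k["mtx"]).T
    return p[:,:2]/p[:,2:]
def plane(uv,z,c):
    k=CI[c];R=np.array(k["R"]);C=-R.T@k["t"]
    d=R.T@np.linalg.solve(k["mtx"],[uv[0],uv[1],1]); return C+d*(z-C[2])/d[2]
def box(x0,x1,y0,y1,z0,z1): return np.array([[x,y,z] for x in(x0,x1) for y in(y0,y1) for z in(z0,z1)],float)/1000
DOCK=[box(-45,80,-60,60,0,30),box(-25,61,-45,45,30,40)]
# stand: column + slope
STAND=[np.vstack([box(-18,16,-26,26,0,66),box(16,50,-26,26,0,15)])]
def place(P,x,y,a,z=0):
    c,s=np.cos(a),np.sin(a); return P@np.array([[c,-s,0],[s,c,0],[0,0,1]]).T+[x,y,z]
S=4
def render(parts,p,c):
    m=np.zeros((480*S,640*S),np.uint8)
    for P in parts:
        h=cv2.convexHull((proj(place(P,*p),c)*S+S/2-.5).astype(np.float32)).astype(np.int32); cv2.fillConvexPoly(m,h,1)
    return cv2.resize(m.astype(np.float32),(640,480),interpolation=cv2.INTER_AREA)
def fit(parts,masks,p0,sc=(.01,.01,.15)):
    def cost(q):
        t=0
        for c,m in masks.items():
            i=render(parts,p0+q*sc,c); t+=np.abs(i-m).sum()/m.sum()
        return t
    best=min((minimize(cost,q0,method="Nelder-Mead",options=dict(initial_simplex=np.array([q0]*4)+np.vstack([np.zeros(3),np.eye(3)]),xatol=.01,fatol=1e-4)) for q0 in (np.zeros(3),np.array([0,0,1.]),np.array([0,0,-1.]))),key=lambda o:o.fun)
    return p0+best.x*sc,best.fun
def mask(n,c,near):
    L=imaging.silhouettes(n,c)
    f=lambda d:np.hypot(d["extent"][0]+d["extent"][2]/2-near[0],d["extent"][1]+d["extent"][3]/2-near[1])
    d=min(L,key=f); print(n,c,round(d["score"],2),np.round(d["extent"])); return d["mask"].astype(np.float32)
E
python3 - <<'E'
from h import *
im={c:imaging.grab_frame(c) for c in CI}
md={"scene":mask("dock","scene",(434,250)),"top":mask("dock","top",(211,240))}
ms={"scene":mask("blue_stand","scene",(165,268)),"top":mask("blue_stand","top",(430,248))}
p0=plane((211,240),.03,"top"); g=plane((431,252),.045,"top");f=plane((423,234),.01,"top")
print("dock0",p0,"grip",g,"front",f,np.hypot(*(f-g)[:2]),"grip scene",plane((159,256),.045,"scene"))
a=np.arctan2(f[1]-g[1],f[0]-g[0])
for nm,parts,m,q in (("dock",DOCK,md,np.array([p0[0]-.017,p0[1],0])),("stand",STAND,ms,np.array([g[0],g[1],a]))):
    for sel in (m,{"top":m["top"]},{"scene":m["scene"]}):
        p,e=fit(parts,sel,q); print(nm,list(sel),p[:2].round(4),np.degrees(p[2]).round(1),round(e,3))
        if len(sel)==2:
            for c in im:
                for P in parts:
                    for pt in proj(place(P,*p),c): cv2.circle(im[c],tuple(int(round(v*16)) for v in pt),10,(0,255,0),-1,shift=4)
def crop(c,x,y,w,h,W,H): return cv2.resize(im[c][y:y+h,x:x+w],(W,H),interpolation=cv2.INTER_CUBIC)
top=np.hstack([crop("scene",130,230,80,60,400,300),crop("scene",390,215,90,67,400,300)])
bot=np.hstack([crop("top",390,218,80,60,400,300),crop("top",171,205,84,63,400,300)])
cv2.imwrite("pics/crop1.png",np.vstack([top,bot]))
# pin
raw=imaging.grab_frame("top"); rs=imaging.grab_frame("scene")
for c,I,(x,y,w,h) in (("top",raw,(195,228,28,28)),("scene",rs,(420,228,35,14))):
    hsv=cv2.cvtColor(I,cv2.COLOR_BGR2HSV)[y:y+h,x:x+w]; mm=(hsv[...,1]>110)&(hsv[...,2]>90)
    v,u=np.nonzero(mm); 
    if len(u): uv=(u.mean()+x,v.mean()+y); print("pin",c,uv,len(u),plane(uv,.045,c))
E
```

```text
dock scene 0.82 [395. 226.  78.  51.]
dock top 0.75 [185. 216.  51.  50.]
blue_stand scene 0.81 [143. 244.  41.  52.]
blue_stand top 0.68 [414. 231.  33.  34.]
dock0 [0.51351725 0.19532897 0.03      ] grip [ 0.46853248 -0.35288029  0.045     ] front [ 0.51862329 -0.34415931  0.01      ] 0.05084431104569297 grip scene [ 0.45512988 -0.35831464  0.045     ]
dock ['scene', 'top'] [0.5019 0.1966] -1.3 0.101
dock ['top'] [0.5018 0.1956] -0.8 0.03
dock ['scene'] [0.503 0.199] -2.4 0.053
stand ['scene', 'top'] [ 0.4653 -0.3548] 18.1 0.127
stand ['top'] [ 0.4641 -0.3559] 18.2 0.054
stand ['scene'] [ 0.4672 -0.3533] 17.7 0.042
pin top (np.float64(205.2), np.float64(244.0)) 10 [0.50199406 0.20705043 0.045     ]
pin scene (np.float64(437.1764705882353), np.float64(233.94117647058823)) 17 [0.50781306 0.20806049 0.045     ]
```

View pics/crop1.png

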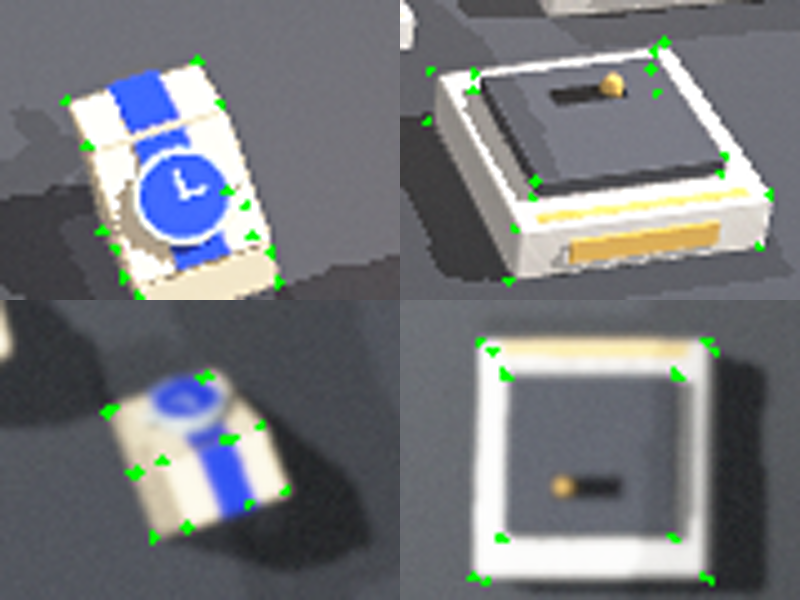

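The crop confirms the blue-strap stand. The middle dock carries the brass pin at the +y end of its slot, and its front faces +x. Poses come out as stand ≈ (0.465, -0.355) at yaw 18°, dock ≈ (0.502, 0.196) at yaw -1°, and pin y ≈ 0.207. To keep joint 6 in range at the dock, I grip with a half turn.

Request:
servo_tool:
  moves: "15 -4 0 0 0 -0.07 1; 45 -11 0 0 0 -0.2 1; 80 -20 0 0 0 -0.35 1; 115 -28 0 0 0 -0.5 1; 150 -37 0 0 0 -0.65 1; 185 -45 0 0 0 -0.8 1; 220 -54 0 0 0 -0.95 1; 250 -61 0 0 0 -1.1 1; 275 -67 0 0 0 -1.25 1; 290 -71 0 0 0 -1.38 1; 298 -73 0 0 0 -1.48 1; 300 -73 0 0 0 -1.55 1"

```text
clock: 2.5
eef_pos: [0.4657, -0.3541, 0.4046]
tool_rot: [[-0.356, 0.934, 0.0], [0.934, 0.356, 0.0], [0.0, 0.0, -1.0]]
force: [-0.5, -0.0, -0.1]
opening: 0.0853
gripper_force: 0.0
```

Request:
servo_tool:
  moves: "0 0 0 0 0 -0.1 1; 0 0 0 0 0 -0.24 1; 0 0 0 0 0 -0.38 1; 0 0 10 0 0 -0.52 1; 0 0 25 0 0 -0.66 1; 0 0 40 0 0 -0.8 1; 0 0 55 0 0 -0.94 1; 0 0 70 0 0 -1.08 1; 0 0 80 0 0 -1.22 1; 0 0 80 0 0 -1.36 1; 0 0 80 0 0 -1.48 1; 0 0 80 0 0 -1.526 1"

```text
clock: 3.7
eef_pos: [0.4647, -0.355, 0.3245]
tool_rot: [[-0.95, -0.312, -0.0], [-0.312, 0.95, 0.0], [0.0, 0.0, -1.0]]
force: [0.0, -0.4, -0.8]
opening: 0.0854
gripper_force: 0.0
```

Run:
```python
from h import *
im=imaging.grab_frame("scene");cv2.imwrite("pics/s2.png",im[150:390,0:320])
ms={"scene":mask("blue_stand","scene",(165,268))}
print(fit(STAND,ms,np.array([.465,-.355,.315])))
s=readout.state();print(s["clock"],s["eef_pos"],s["tool_rot"].round(4) if hasattr(s["tool_rot"],"round") else s["tool_rot"],s["qpos"],s["opening"])
T=np.array(s["tool_rot"]);print("to target, tool mm",T.T@(np.array([.465,-.355,.197])-s["eef_pos"])*1000,"yaw",np.degrees(np.arctan2(T[1,0],T[0,0])))
```

```text
blue_stand scene 0.67 [143. 244.  40.  50.]
(array([ 0.46600176, -0.35317933,  0.28315203]), np.float64(0.04741697385907173))
3.8 [ 0.46473474 -0.35504074  0.32464998] [[-9.510e-01 -3.091e-01 -1.000e-04]
 [-3.091e-01  9.510e-01 -0.000e+00]
 [ 1.000e-04 -0.000e+00 -1.000e+00]] [-4.52396839e+01  2.09720883e+01 -4.42477494e+00  6.46053147e+01
 -4.70028424e-03 -6.32444616e+01] 0.08517639681699872
to target, tool mm [-2.76397973e-01 -4.28635822e-02  1.27649952e+02] yaw -161.99522222723104
```

Request:
servo_tool:
  moves: "0 0 8 0 0 0 1; 0 0 22 0 0 0 1; 0 0 40 0 0 0 1; 0 0 58 0 0 0 1; 0 0 76 0 0 0 1; 0 0 92 0 0 0 1; 0 0 106 0 0 0 1; 0 0 116 0 0 0 1; 0 0 123 0 0 0 1; 0 0 127 0 0 0 1; 0 0 128 0 0 0 1; 0 0 128 0 0 0 1"

```text
clock: 5.0
eef_pos: [0.4649, -0.3552, 0.197]
tool_rot: [[-0.951, -0.309, 0.0], [-0.309, 0.951, -0.001], [-0.0, -0.001, -1.0]]
force: [0.2, 0.7, -0.3]
opening: 0.0854
gripper_force: 0.0
```

Request:
servo_tool:
  moves: "0 0 0 0 0 0 0.7; 0 0 0 0 0 0 0.6; 0 0 0 0 0 0 0.5; 0 0 0 0 0 0 0.4; 0 0 0 0 0 0 0.3; 0 0 0 0 0 0 0.3; 0 0 0 0 0 0 0.3; 0 0 0 0 0 0 0.3"
  squeeze: 50

```text
clock: 5.8
eef_pos: [0.465, -0.3554, 0.1975]
tool_rot: [[-0.951, -0.309, 0.001], [-0.309, 0.951, -0.001], [-0.001, -0.002, -1.0]]
force: [0.1, -0.3, 5.8]
opening: 0.0515
gripper_force: 53.4
```

Request:
servo_tool:
  moves: "0 0 -4 0 0 0 0.3; 0 0 -12 0 0 0 0.3; 0 0 -24 0 0 0 0.3; 0 0 -38 0 0 0 0.3; 0 0 -54 0 0 0 0.3; 0 0 -70 0 0 0 0.3; 0 0 -86 0 0 0 0.3; 0 0 -100 0 0 0 0.3; 0 0 -110 0 0 0 0.3; 0 0 -117 0 0 0 0.3; 0 0 -120 0 0 0 0.3; 0 0 -120 0 0 0 0.3"

```text
clock: 7.0
eef_pos: [0.4647, -0.355, 0.3168]
tool_rot: [[-0.951, -0.309, 0.0], [-0.309, 0.951, -0.0], [-0.0, -0.0, -1.0]]
force: [0.4, -0.5, -3.4]
opening: 0.0513
gripper_force: 52.7
```

```bash
cat > look.py <<'E'
from h import *
from scipy.spatial.transform import Rotation as Ro
import sys
s=readout.state();T=np.array(s["tool_rot"]);e=np.array(s["eef_pos"])
print(s["clock"],e.round(4),"yaw",np.degrees(np.arctan2(-T[1,0],-T[0,0])).round(2),"F",np.round(s["force"],1),"M",np.round(s["wrist_torque"],2),s["opening"],s["gripper_force"],np.round(s["qpos"],1))
def goal(x,y,z,yaw):
    a=np.radians(yaw);G=np.array([[-np.cos(a),-np.sin(a),0],[-np.sin(a),np.cos(a),0],[0,0,-1]])
    print("move mm",(T.T@(np.array([x,y,z])-e)*1000).round(1),"rotvec",Ro.from_matrix(T.T@G).as_rotvec().round(3))
if len(sys.argv)>4: goal(*map(float,sys.argv[1:5]))
E
python3 - <<'E'
import sys; sys.argv=["",".502",".195",".317","-1"]
exec(open("look.py").read())
imaging.grab_frame("scene");im=imaging.grab_frame("top")
z=e[2]-.197
for c in ("scene","top"):
    uv=proj([[e[0],e[1],z]],c)[0]
    imaging.grab_frame(c)
    try:
        m={c:mask("blue_stand",c,uv)}
        P=[STAND[0]+[0,0,z]]
        p,er=fit(P,m,np.array([e[0],e[1],.315])); print(c,p,er)
    except Exception as ex: print(c,ex)
cv2.imwrite("pics/s3.png",cv2.resize(imaging.grab_frame("scene")[130:330,60:330],(800,592)))
E
```

```text
7.0 [ 0.4647 -0.355   0.3168] yaw 18.0 F [ 0.4 -0.5 -3.4] M [ 0.06 -0.    0.  ] 0.05126539330188643 52.65774071216583 [-45.2  21.2  -5.2  63.6  -0.  -63.2]
move mm [-2.054e+02  5.116e+02 -2.000e-01] rotvec [-0.     0.     0.332]
blue_stand scene 0.77 [131. 191.  41.  55.]
scene [ 0.46753104 -0.35085973  0.28161403] 0.05345343053340912
blue_stand top 0.86 [424. 225.  25.  24.]
top [ 0.49675246 -0.33141431 -1.07864307] 0.999477744102478
```

View pics/s3.png

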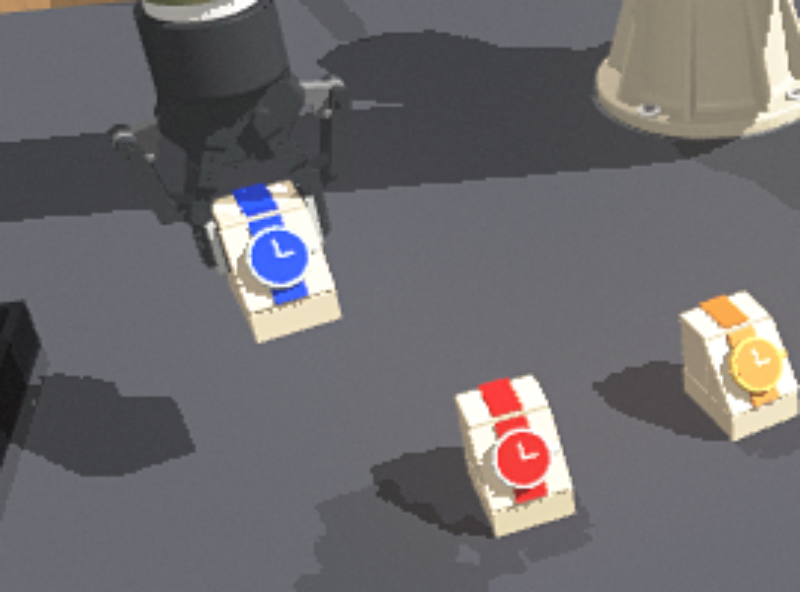

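Held level, with the watch on +x. Carrying it to the dock.

Request:
servo_tool:
  moves: "-4 10 0 0 0 0.006 0.3; -12 30 0 0 0 0.019 0.3; -25 62 0 0 0 0.04 0.3; -40 100 0 0 0 0.065 0.3; -56 138 0 0 0 0.09 0.3; -71 176 0 0 0 0.115 0.3; -86 214 0 0 0 0.139 0.3; -101 252 0 0 0 0.164 0.3; -116 290 0 0 0 0.188 0.3; -132 328 0 0 0 0.213 0.3; -147 366 0 0 0 0.238 0.3; -162 404 0 0 0 0.262 0.3"

```text
clock: 8.55
eef_pos: [0.4932, 0.0815, 0.3169]
tool_rot: [[-0.999, -0.051, 0.0], [-0.051, 0.999, 0.0], [-0.0, 0.0, -1.0]]
force: [2.0, -0.4, -2.5]
opening: 0.0513
gripper_force: 53.0
```

```bash
python3 look.py .5015 .196 .317 -0.8
```

```text
8.55 [0.4932 0.0815 0.3169] yaw 2.94 F [ 2.  -0.4 -2.5] M [ 0.01 -0.03 -0.03] 0.05128060750431149 52.95248329639435 [  0.2  12.3 -17.5  60.1   0.   -2.8]
move mm [-1.42e+01  1.14e+02 -1.00e-01] rotvec [0.    0.    0.065]
```

Request:
servo_tool:
  moves: "-4 30 0 0 0 0.017 0.3; -7 60 0 0 0 0.035 0.3; -10 84 0 0 0 0.05 0.3; -12 100 0 0 0 0.058 0.3; -14 109 0 0 0 0.063 0.3; -14 113 4 0 0 0.065 0.3; -14 113 14 0 0 0.065 0.3; -14 113 28 0 0 0.065 0.3; -14 113 42 0 0 0.065 0.3; -14 113 52 0 0 0.065 0.3; -14 113 55 0 0 0.065 0.3; -14 113 55 0 0 0.065 0.3"

```text
clock: 9.75
eef_pos: [0.5018, 0.1923, 0.261]
tool_rot: [[-1.0, 0.014, -0.001], [0.014, 1.0, -0.0], [0.001, -0.001, -1.0]]
force: [0.4, -0.3, -4.1]
opening: 0.0515
gripper_force: 53.1
```

Run:
```python
import sys; sys.argv=["",".5015",".196",".247","-0.8"]
exec(open("look.py").read())
z=e[2]-.197
im=imaging.grab_frame("scene")
for n in ("blue_stand_socket","blue_stand_grip","blue_stand_front","dock_slot"):
    print(n,[(d["uv"],d["score"]) for d in imaging.pinpoint(n,"scene")][:3])
o=place(np.array([[0,0,0],[0,0,.045],[.05,0,.01]]),e[0],e[1],np.radians(-.8),z); print(proj(o,"scene").round(1))
m={"scene":mask("blue_stand","scene",proj(o,"scene")[1])}
print(fit([STAND[0]+[0,0,z]],m,np.array([e[0],e[1],0])))
cv2.imwrite("pics/s4.png",cv2.resize(im[150:300,360:560],(800,600),interpolation=cv2.INTER_CUBIC))
```

```text
9.75 [0.5018 0.1923 0.261 ] yaw -0.78 F [ 0.4 -0.3 -4.1] M [-0.01  0.04  0.03] 0.051513654278174434 53.05959463119507 [ 12.4  18.9 -17.1  54.1  -0.   13.2]
move mm [ 0.3  3.7 14. ] rotvec [-0.001 -0.001  0.   ]
blue_stand_socket [([431.3, 225.8], 0.65)]
blue_stand_grip [([434.7, 206.5], 0.89)]
blue_stand_front []
dock_slot [([367.9, 206.6], 0.72), ([447.7, 169.4], 0.69), ([433.9, 236.4], 0.57)]
[[430.  225.8]
 [432.4 207.3]
 [439.6 235.4]]Traceback (most recent call last):
  File "<stdin>", line 8, in <module>
  File "h.py", line 34, in mask
    d=min(L,key=f); print(n,c,round(d["score"],2),np.round(d["extent"])); return d["mask"].astype(np.float32)
ValueError: min() iterable argument is empty
```

Request:
servo_tool:
  moves: "0 1 3 0 0 0 0.3; 0 2 7 0 0 0 0.3; 0 2 10 0 0 0 0.3; 0 2 11 0 0 0 0.3; 0 2 12 0 0 0 0.3; 0 2 13 0 0 0 0.3; 0 2 14 0 0 0 0.3; 0 2 14 0 0 0 0.3"

```text
clock: 10.85
eef_pos: [0.502, 0.1948, 0.2475]
tool_rot: [[-1.0, 0.013, -0.0], [0.013, 1.0, -0.0], [0.0, -0.0, -1.0]]
force: [0.1, 0.1, -3.3]
opening: 0.0517
gripper_force: 53.1
```

Request:
servo_tool:
  moves: "0 0 0.5 0 0 0 0.3; 0 0 1 0 0 0 0.3; 0 0 1 0 0 0 0.3"

```text
clock: 11.15
eef_pos: [0.502, 0.1948, 0.2466]
tool_rot: [[-1.0, 0.013, -0.0], [0.013, 1.0, -0.0], [0.0, -0.0, -1.0]]
force: [0.2, 0.4, -2.8]
opening: 0.0517
gripper_force: 53.1
```

Request:
servo_tool:
  moves: "0 0 0.5 0 0 0 0.3; 0 0 1 0 0 0 0.3; 0 0 1 0 0 0 0.3"

```text
clock: 11.45
eef_pos: [0.502, 0.1948, 0.2456]
tool_rot: [[-1.0, 0.013, -0.0], [0.013, 1.0, -0.0], [0.0, -0.0, -1.0]]
force: [0.4, 0.0, -3.0]
opening: 0.0518
gripper_force: 53.1
```

Request:
servo_tool:
  moves: "0 0 0.5 0 0 0 0.3; 0 0 1 0 0 0 0.3; 0 0 1 0 0 0 0.3"

```text
clock: 11.75
eef_pos: [0.5021, 0.1948, 0.2452]
tool_rot: [[-1.0, 0.013, 0.0], [0.013, 1.0, 0.0], [-0.0, 0.0, -1.0]]
force: [-1.2, -1.1, 3.8]
opening: 0.0516
gripper_force: 53.7
```

Request:
servo_tool:
  moves: "0 0 0.3 0 0 0 0.3; 0 0 0.6 0 0 0 0.3; 0 0 0.6 0 0 0 0.3"

```text
clock: 12.05
eef_pos: [0.5021, 0.1948, 0.2451]
tool_rot: [[-1.0, 0.013, 0.001], [0.013, 1.0, 0.0], [-0.001, 0.0, -1.0]]
force: [-2.6, -1.7, 6.9]
opening: 0.0515
gripper_force: 54.2
```

Contact is at TCP z = 0.245, which puts the underside on the pin at 48 mm with about 9 N. Sliding toward +y.

Request:
servo_tool:
  moves: "0 0.7 0 0 0 0 0.3; 0 1.4 0 0 0 0 0.3; 0 2.1 0 0 0 0 0.3; 0 2.8 0 0 0 0 0.3; 0 3.5 0 0 0 0 0.3; 0 4.2 0 0 0 0 0.3; 0 5 0 0 0 0 0.3; 0 5 0 0 0 0 0.3"

```text
clock: 12.85
eef_pos: [0.5026, 0.1988, 0.2451]
tool_rot: [[-1.0, 0.014, 0.002], [0.014, 1.0, -0.004], [-0.002, -0.003, -1.0]]
force: [-2.5, -7.2, 7.5]
opening: 0.0514
gripper_force: 54.2
```

Request:
servo_tool:
  moves: "0 0.6 0 0 0 0 0.3; 0 1.2 0 0 0 0 0.3; 0 1.8 0 0 0 0 0.3; 0 2.4 0 0 0 0 0.3; 0 3 0 0 0 0 0.3; 0 3 0 0 0 0 0.3"

```text
clock: 13.45
eef_pos: [0.5029, 0.2019, 0.2451]
tool_rot: [[-1.0, 0.014, 0.003], [0.014, 1.0, -0.003], [-0.003, -0.003, -1.0]]
force: [-0.6, -6.3, 5.8]
opening: 0.0514
gripper_force: 54.1
```

Request:
servo_tool:
  moves: "0.3 0.6 0 0 0 0 0.3; 0.6 1.2 0 0 0 0 0.3; 0.6 1.8 0 0 0 0 0.3; 0.6 2.4 0 0 0 0 0.3; 0.6 3 0 0 0 0 0.3; 0.6 3 0 0 0 0 0.3"

```text
clock: 14.05
eef_pos: [0.502, 0.2063, 0.244]
tool_rot: [[-1.0, 0.012, 0.001], [0.012, 1.0, 0.001], [-0.001, 0.001, -1.0]]
force: [2.7, -0.7, 0.0]
opening: 0.052
gripper_force: 53.2
```

Request:
servo_tool:
  moves: "0 0.5 0 0 0 0 0.3; 0 1 0 0 0 0 0.3; 0 1.5 0 0 0 0 0.3; 0 2 0 0 0 0 0.3; 0 2 0 0 0 0 0.3"

```text
clock: 14.55
eef_pos: [0.5018, 0.2078, 0.2441]
tool_rot: [[-1.0, 0.013, 0.0], [0.013, 1.0, -0.0], [-0.0, -0.0, -1.0]]
force: [3.4, -2.1, -1.0]
opening: 0.0519
gripper_force: 53.2
```

The socket has caught: z has dropped and the load has gone. Easing down.

Request:
servo_tool:
  moves: "-0.3 -0.4 0.5 0 0 0 0.3; -0.3 -0.4 1 0 0 0 0.3; -0.3 -0.4 1.5 0 0 0 0.3; -0.3 -0.4 1.5 0 0 0 0.3"

```text
clock: 14.95
eef_pos: [0.5022, 0.2076, 0.2431]
tool_rot: [[-1.0, 0.013, 0.001], [0.013, 1.0, 0.001], [-0.001, 0.001, -1.0]]
force: [2.9, 0.0, 4.9]
opening: 0.0515
gripper_force: 53.6
```

Request:
servo_tool:
  moves: "0 0 0.5 0 0 0 0.3; 0 0 1 0 0 0 0.3; 0 0 1.5 0 0 0 0.3; 0 0 1.5 0 0 0 0.3"

```text
clock: 15.35
eef_pos: [0.5027, 0.2077, 0.2419]
tool_rot: [[-1.0, 0.013, 0.003], [0.013, 1.0, 0.001], [-0.003, 0.001, -1.0]]
force: [2.5, -0.4, 4.9]
opening: 0.0518
gripper_force: 53.9
```

Request:
servo_tool:
  moves: "-0.5 0 0 0 0 0 0.3; -1 0 0 0 0 0 0.3; -1.2 0 0.4 0 0 0 0.3; -1.2 0 0.8 0 0 0 0.3; -1.2 0 0.8 0 0 0 0.3"

```text
clock: 15.85
eef_pos: [0.5037, 0.2076, 0.2402]
tool_rot: [[-1.0, 0.013, 0.001], [0.013, 1.0, 0.001], [-0.001, 0.001, -1.0]]
force: [5.6, 1.5, 0.4]
opening: 0.0513
gripper_force: 53.4
```

Request:
servo_tool:
  moves: "0 0 0.5 0 0 0 0.3; 0 0 1 0 0 0 0.3; 0 0 1.5 0 0 0 0.3; 0 0 1.5 0 0 0 0.3"

```text
clock: 16.25
eef_pos: [0.5038, 0.2077, 0.2387]
tool_rot: [[-1.0, 0.013, 0.002], [0.013, 1.0, 0.001], [-0.002, 0.001, -1.0]]
force: [5.6, 0.9, 0.7]
opening: 0.0514
gripper_force: 53.4
```

Request:
servo_tool:
  moves: "-0.4 0 0.4 0 0 0 0.3; -0.7 0 0.8 0 0 0 0.3; -0.7 0 1.2 0 0 0 0.3; -0.7 0 1.7 0 0 0 0.3; -0.7 0 1.7 0 0 0 0.3"

```text
clock: 16.75
eef_pos: [0.5041, 0.2076, 0.2374]
tool_rot: [[-1.0, 0.013, 0.001], [0.013, 1.0, 0.001], [-0.001, 0.001, -1.0]]
force: [4.2, 1.7, 2.9]
opening: 0.0516
gripper_force: 53.8
```

Request:
servo_tool:
  moves: "0 0 0.5 0 0 0 0.3; 0 0 1 0 0 0 0.3; 0 0 1.5 0 0 0 0.3; 0 0 2 0 0 0 0.3; 0 0 2 0 0 0 0.3"

```text
clock: 17.25
eef_pos: [0.504, 0.2076, 0.2358]
tool_rot: [[-1.0, 0.013, 0.001], [0.013, 1.0, 0.001], [-0.001, 0.001, -1.0]]
force: [4.2, 3.0, 7.9]
opening: 0.0513
gripper_force: 54.1
```

Request:
servo_tool:
  moves: "-0.3 0.2 0.5 0 0 0 0.3; -0.5 0.3 1 0 0 0 0.3; -0.5 0.3 1.5 0 0 0 0.3; -0.5 0.3 2 0 0 0 0.3; -0.5 0.3 2 0 0 0 0.3"

```text
clock: 17.75
eef_pos: [0.5042, 0.2078, 0.234]
tool_rot: [[-1.0, 0.013, 0.001], [0.013, 1.0, 0.0], [-0.001, 0.0, -1.0]]
force: [1.9, 1.3, 8.8]
opening: 0.0517
gripper_force: 54.4
```

Request:
servo_tool:
  moves: "0 0 0.5 0 0 0 0.3; 0 0 1 0 0 0 0.3; 0 0 1.5 0 0 0 0.3; 0 0 1.5 0 0 0 0.3"

```text
clock: 18.15
eef_pos: [0.5042, 0.2078, 0.2328]
tool_rot: [[-1.0, 0.013, 0.001], [0.013, 1.0, 0.0], [-0.001, 0.0, -1.0]]
force: [0.9, 0.7, 11.3]
opening: 0.0516
gripper_force: 54.6
```

Request:
servo_tool:
  moves: "0 0 0.4 0 0 0 0.3; 0 0 0.8 0 0 0 0.3; 0 0 0.8 0 0 0 0.3; 0 0 0.8 0 0 0 0.3"

```text
clock: 18.55
eef_pos: [0.5042, 0.2078, 0.2324]
tool_rot: [[-1.0, 0.013, 0.001], [0.013, 1.0, 0.0], [-0.001, 0.0, -1.0]]
force: [-0.0, 0.8, 15.1]
opening: 0.0517
gripper_force: 55.1
```

Request:
servo_tool:
  moves: "0 0 0.3 0 0 0 0.3; 0 0 0.5 0 0 0 0.3; 0 0 0.5 0 0 0 0.3; 0 0 0.5 0 0 0 0.3"

```text
clock: 18.95
eef_pos: [0.5042, 0.2078, 0.2324]
tool_rot: [[-1.0, 0.013, 0.001], [0.013, 1.0, 0.0], [-0.001, 0.0, -1.0]]
force: [-0.8, -0.4, 18.5]
opening: 0.0514
gripper_force: 55.3
```

At the stop: z no longer changes while the force climbs, with about 22 N on the pad. One check picture before handing in.

Run:
```python
exec(open("look.py").read())
im=imaging.grab_frame("scene")
cv2.imwrite("pics/s5.png",cv2.resize(im[150:300,360:560],(800,600),interpolation=cv2.INTER_CUBIC))
s=readout.state();print(np.round(s["force"],1),s["gripper_force"],np.abs(s["dq"]).max())
```

```text
18.95 [0.5042 0.2078 0.2324] yaw -0.72 F [-0.8 -0.4 18.5] M [-0.07  0.36 -0.03] 0.051393579917050194 55.29200255870819 [ 14.   21.2 -18.2  50.5  -0.   14.7]
[-1.1  0.3 17.9] 55.29307186603546 0.0856022141531848
```

View pics/s5.png

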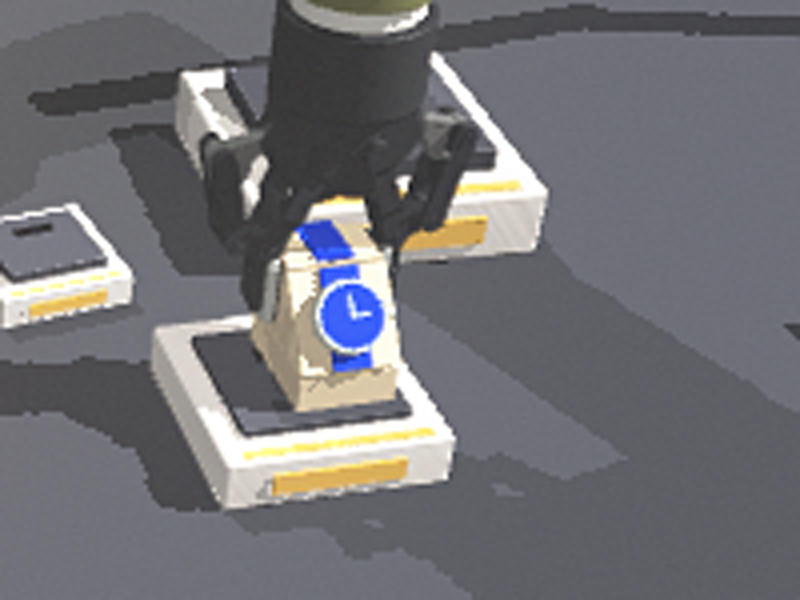

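The picture (crop position (345,320)) shows the blue stand upright on the middle dock. Its watch faces the brass front, the pad is pressed down, and the fingers still hold it.

```bash
python3 -c "
from station import r
print(r.sign_off())"
```

```text
the job is handed in; nothing more can be done
None
```

The blue stand is on the middle dock's pin, watch facing the brass-marked front, gripped and holding the pad down at its stop; I handed the job in at about 19 s on the robot's clock, and no verdict came back.

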